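# Stand a pan lid and a serving board to dry on a sloped stand

## Robot

A 7-joint arm with a two-finger parallel gripper is mounted at the origin on the work surface. World frame = base frame: x ahead of the robot, y to its left, z up, the work surface at z = 0. Lengths are in mm, angles in rad, forces in N, time in s.
With the tool pointing down it reaches from about 400 to 850 mm from the base axis. Payload 6.9 kg.
Tool frame: the origin (TCP) lies midway between the tips of the shut fingers; the grasp point (between the pads) lies 19 mm behind it; z points along the fingers, y is the line along which they close (so a half turn about z gives the same grasp; the last joint's range is limited). The gripper opens to 85 mm and grips with 20 to 120 N. Pads are 22 mm wide; open, the fingers measure 114 mm over their backs; the gripper's body (76 mm by 85 mm) begins 54 mm behind the grasp point. The pads swing forward as they close: fully open they stand 13 mm farther back than shut.
Start: joints at [1.442, 0.507, -0.238, 1.5, 0.126, 1.149, -0.155], TCP at [144.768, -607.991, 231.275] pointing down, gripper open.
Joint ranges: [-3.08, 3.08], [-0.24, 2.05], [-1.43, 1.35], [0, 2.5], [-1.52, 4.66], [0.17, 1.96], [-2.89, 2.89]. Speed limits (rad/s): [2.39, 2.39, 3.14, 3.14, 3.14, 3.14, 3.14].

## Interface

Orientations are given as a unit quaternion [w, x, y, z].
In Python, from workcell import env, cams, order gives the robot as it stands. The module is installed in compiled form; this text tells all that it offers.
- The arm moves only by the tool send_rows, never from a script. Its argument "plan" is a list of rows, each a list of 2 entries, a list of its own where there are three numbers: the shift along the tool's x, y, z in m, then the turn about the tool's z in degrees. In form: [[[dx, dy, dz], yaw], ...]. A call has exactly 8 rows; each row shifts and turns the commanded pose from where the row before left it, along the tool's axes as they then stand; what a row does not reach is not made up. A row lasts 1/12 s, in which the tool goes at most 41.7 mm and 7.16 degrees, less where a joint would pass 70% of its speed; a pose out of reach is approached as far as the arm can. A call is refused whole if a number of a shift passes 0.0417 or a number of a turn 7.16, either way. A call with a gripper value outside its range is refused whole. "fingers" is the finger opening in m, from 0 to 0.0854, set as the call begins (left out, the last holds). The fingers move at their own pace and stop on an object; "squeeze" is the grip in N (left out, the last holds). Time passes only in rows, so rows that do not move let the fingers close, or fill a call up. It gives the time, the measured TCP pose, the force, the opening and the grip force at its end, in the units of the state.
- env.get_state(): the state, without advancing time (a new reading comes with each control period).
- cams.camera(name): name is "scene" or "top"; returns a dict with "pixels" (480x640x3 uint8, red, green, blue), "K" (3x3 intrinsics, pixels), "dist_coeffs" ([k1, k2, p1, p2, k3] as OpenCV has them; the pictures are not rectified), "R" (3x3) and "t" (3): a world point X has camera coordinates R X + t. Camera axes: x right, y down, z forward; pixel columns grow to the right and rows downward; lengths in mm; the calibration is good to about 2 mm. A picture is of the moment at which its call begins. There is no depth.
- order.hand_in(): hands the job in; it is judged then, once.
The state is a dict: "clock": time; "joint_pos": joint angles; "qvel": joint speeds; "tau": joint torques, N m; "ee_pos": TCP position; "orientation": TCP orientation; "force": force on the tool from outside, world axes, zero at the start; "moment": the same for the moment, N m; "width": opening from 0.0 (shut) to 1.0 (fully open); "grasp_force": force on a finger pad.
Only numpy, scipy, OpenCV 4.12 (cv2) and the standard library are available. Lean on these libraries where they do the work, as an engineer would, in place of code of your own. Each camera call takes 0.05 s, during which the arm holds its last target. There are 200 camera calls.

## Task

Move the washed pan lid and the wooden serving board under it from the steel plate to the sloped wooden stand to dry, side by side (either may be on the left) without touching each other or sticking out past the stand's sides: the lid with its handle outwards, the board with its length straight up the slope. Each must lie flat on the slope with its lower edge down against the bottom lip. Set them down gently, do not drop them, and leave the bottle, the mug and the jar where they are.

Things in the scene. Friction and masses are not known exactly. Their poses are not given: they have to be found in the camera images.
- stand: heavy dark wooden frame, fixed, carrying the sloped panel, to the robot's left or right (other side from the steel plate), its lip side turned away from the robot (within 0.35 rad). Origin: centre of its underside on the worktop; x level, from its lip side to its high back edge (so roughly towards the robot), y along the lip, z up. Footprint 200 (x) by 250 (y), 140 high
- slope: the stand's flat wooden panel, 250 wide, 180 up the slope, rising towards the robot at 0.6 rad from level, with a lip along its bottom edge (22 high, 12 thick, full width; no other rims). Origin: middle of the corner line of panel surface and lip's inner face (35 above worktop, at stand x = -75); x up the slope along the surface, y along the lip, z straight out of the panel
- plate: flat ribbed steel draining plate, fixed, 270 by 270 by 8 thick, no rim, on which the washed things lie. Origin: centre of its underside on the worktop; square to the world axes
- board: light wooden serving board, loose, a plain bar 190 (x) by 50 (y) by 14 (z) with a small dark mark near one end (no matter which end is up); lies flat on the steel plate, at any heading, its middle hidden under the lid. Origin: centre of its underside; x along its length, z up as it lies. 130 to 270 g
- lid: round steel pan lid, loose, diameter 130, rim 8 thick, domed to 18 in the middle, flat below; black bridge handle on top: bar 70 long (lid x), 16 wide (y), 14 tall, its underside 36 above the lid's underside, on two posts at 28 either side of the middle. Lies flat on the board, handle up. Origin: centre of its underside; x along the bar, z out of the handle side. 210 to 420 g
- lid_handle (a point): the middle of the lid's handle bar, 43 above the lid's underside on its axis
- bottle: white bottle, loose, upright between the plate and the stand, radius 30, 200 tall; bystander. Origin: centre of its underside
- mug: white mug, loose, radius 37, 90 tall, handle (sticks out about 35, its own +y) towards the robot, standing nearer the robot than the bottle; bystander. Origin: centre of its underside
- jar: brown jar with a wooden cap, loose, radius 35, 110 tall, standing beyond the steel plate's far edge; bystander. Origin: centre of its underside
Things that resemble listed ones, but are neither listed nor needed, are in the scene too. Of the things shaped like the board, the wooden one is meant. What is shaped like the lid but blue or green is not meant.

How it is judged (in metres and radians):
At the end, for the whole second after the job is handed in: Lid and board at rest side by side, flat on the slope (within 0.1 rad and 6 mm), lower edge within 12 mm of the lip, not past the stand's sides (lid by at most 8 mm, board 8 mm), not touching each other; lid handle outwards; board within 0.17 rad of straight up the slope (x of board in the frame of slope between 0.087 and 0.107 m and y of board in the frame of slope between -0.108 and 0.108 m and z of board in the frame of slope between -0.006 and 0.02 m and angle between the z axis of each of board, lid and the z axis of slope, either way round below 0.1 rad and linear speed of each of board, lid below 0.02 m/s and angular speed of each of board, lid below 0.2 rad/s and x of lid in the frame of slope between 0.057 and 0.077 m and y of lid in the frame of slope between -0.068 and 0.068 m and z of lid in the frame of slope between -0.006 and 0.02 m and angle between the x axis of board and the x axis of slope, either way round below 0.17 rad and z of lid_handle in the frame of slope above 0.025 m and contact force between lid and board below 0.05 N).
It fails at once if the bottle is pushed more than 30 mm or tipped (distance of bottle from where it was at the start of the episode above 0.03 m or angle between bottle's own z axis and vertical above 0.3 rad).
It fails at once if the mug is pushed more than 30 mm or tipped (distance of mug from where it was at the start of the episode above 0.03 m or angle between mug's own z axis and vertical above 0.3 rad).
It fails at once if the jar is pushed more than 30 mm or tipped (distance of jar from where it was at the start of the episode above 0.03 m or angle between jar's own z axis and vertical above 0.3 rad).
It fails at once if the board or the lid is dropped or thrown onto the stand (strikes it at over 0.45 m/s) ((linear speed of board above 0.45 m/s and contact force between board and stand above 1 N) or (linear speed of lid above 0.45 m/s and contact force between lid and stand above 1 N)).
It also fails if it takes over 64 s, if anything falls off the work surface, if the arm or the gripper's body presses on something with over 40 N, if the wrist force passes 120 N, or if a joint passes its speed limit or range.

## Working session

There is one attempt and no reset: what is moved stays moved. The work goes in short steps, Python scripts to look and compute and a tool call to move; the robot and the scene stay as the last step left them, time stands still between calls to the robot, and variables do not carry over. Pictures are saved under pics/ and viewed, at most 10 in all, crops included, and the job is handed in when it is done.

Besides the shell and the picture viewer there is one more tool, called after "Request:" as name(argument=value, ...), one argument or row to a line, values as JSON. send_rows: Moves the arm, as the interface text tells. Its arguments: {"type":"object","properties":{"plan":{"type":"array"},"fingers":{"type":"number"},"squeeze":{"type":"number"}},"required":["plan"]}

```bash
mkdir -p pics
python3 - <<'E'
from workcell import env,cams
import cv2,numpy as np,pickle
d={}
for n in("scene","top"):
    c=cams.camera(n); d[n]=c; cv2.imwrite(f"pics/{n}0.png",c["pixels"][:,:,::-1])
    print(n,np.round(c["K"],1).tolist(),c["dist_coeffs"],np.round(c["R"],3).tolist(),np.round(c["t"]).tolist())
pickle.dump(d,open("c0.pkl","wb"))
print(env.get_state())
E
```

```text
scene [[587.8, 0.0, 323.1], [0.0, 587.8, 246.5], [0.0, 0.0, 1.0]] [-0.0269079  0.         0.         0.         0.       ] [[-0.292, 0.956, 0.004], [0.766, 0.236, -0.598], [-0.572, -0.172, -0.802]] [45.0, -358.0, 1862.0]
top [[535.7, 0.0, 313.2], [0.0, 535.7, 246.1], [0.0, 0.0, 1.0]] [-0.0721259  0.         0.         0.         0.       ] [[-0.019, -0.999, -0.029], [-0.992, 0.023, -0.128], [0.128, 0.026, -0.991]] [141.0, 499.0, 1454.0]
{'clock': 0.1, 'joint_pos': array([ 1.44249334,  0.5082343 , -0.23754543,  1.50102699,  0.12567437,
        1.14889248, -0.15481498]), 'qvel': array([-1.20292956e-03, -1.74975965e-03, -7.61193792e-04, -3.37380203e-03,
       -1.43087463e-04, -6.13275747e-04,  9.40327534e-05]), 'tau': array([-4.78294489e-03, -6.21845341e+01, -2.19444394e+00, -2.50208884e+01,
        1.26073838e-02,  7.80239759e-03, -5.90054879e-05]), 'ee_pos': array([ 144.64064944, -607.57460999,  230.53119421]), 'orientation': array([-7.82533696e-04,  9.93174623e-01,  1.16634247e-01, -9.16952316e-05]), 'force': array([ 0.02346741,  0.50044684, -0.39702734]), 'moment': array([-0.0252023 ,  0.01012707, -0.00319864]), 'grasp_force': 0.0, 'width': 1.0046704178583052}
```

View pics/scene0.png

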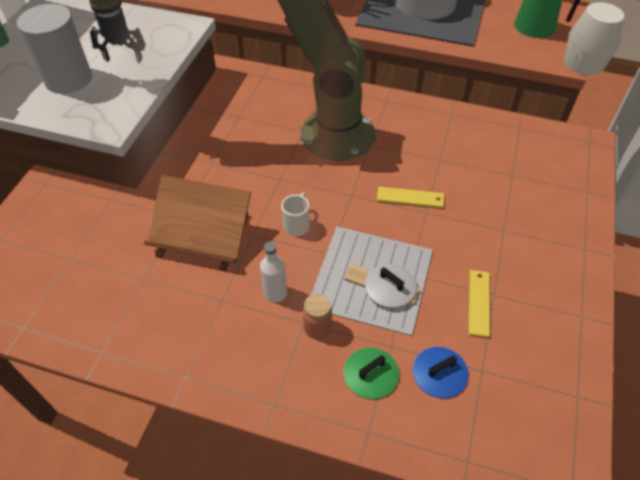

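View pics/top0.png

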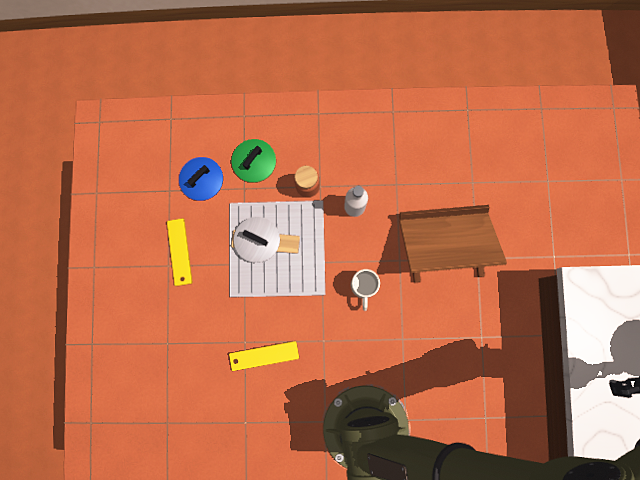

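The scene view shows the lid at about (390,287), the board end at (357,276) and the stand at (200,220). The top view shows the lid at (256,240), the board end at (290,243) and the stand panel spanning (400–505, 206–268). Next I'll magnify both for exact points.

```bash
cat > h.py <<'E'
import numpy as np,cv2,pickle
from scipy.optimize import least_squares
from scipy.spatial.transform import Rotation as Rn
D=pickle.load(open("c0.pkl","rb"))
def proj(n,X):
    c=D[n]; return cv2.projectPoints(np.atleast_2d(X).astype(float),cv2.Rodrigues(c["R"])[0],c["t"].astype(float),c["K"],c["dist_coeffs"])[0][:,0]
def atz(n,uv,z):
    c=D[n]; p=cv2.undistortPoints(np.array([[uv]],float),c["K"],c["dist_coeffs"])[0,0]
    d=c["R"].T@np.r_[p,1]; o=-c["R"].T@c["t"]; return o+d*(z-o[2])/d[2]
def tri(a,b): # pixel in scene, in top
    f=lambda X:np.r_[proj("scene",X)[0]-a,proj("top",X)[0]-b]
    r=least_squares(f,[450,0,50]); return r.x,np.abs(r.fun).max()
E
python3 - <<'E'
from h import *
def crop(n,x,y,w=100,h=75): return cv2.resize(D[n]["pixels"][y:y+h,x:x+w,::-1],None,fx=4,fy=4,interpolation=cv2.INTER_CUBIC)
def lab(im,x,y,w=100,h=75):
    for i in range(0,w,10): cv2.line(im,(i*4,0),(i*4,6 if i%50 else 12),(0,0,0),1); cv2.putText(im,str(x+i),(i*4,18),0,.3,(0,0,0))
    for j in range(0,h,10): cv2.line(im,(0,j*4),(6,j*4),(0,0,0),1); cv2.putText(im,str(y+j),(8,j*4+4),0,.3,(0,0,0))
    return im
a=[("scene",335,240),("scene",150,180),("top",225,200),("top",405,205)]
a=[("scene",335,240),("scene",152,180),("top",228,203),("top",395,203)]
I=[lab(crop(*k),k[1],k[2]) for k in a]
cv2.imwrite("pics/z.png",np.vstack([np.hstack(I[:2]),np.hstack(I[2:])]))
I=[lab(crop(n,x,y,120,90),x,y,120,90) for n,x,y in [("scene",140,175),("top",393,195)]]
E
```

```text
(no output)
```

View pics/z.png

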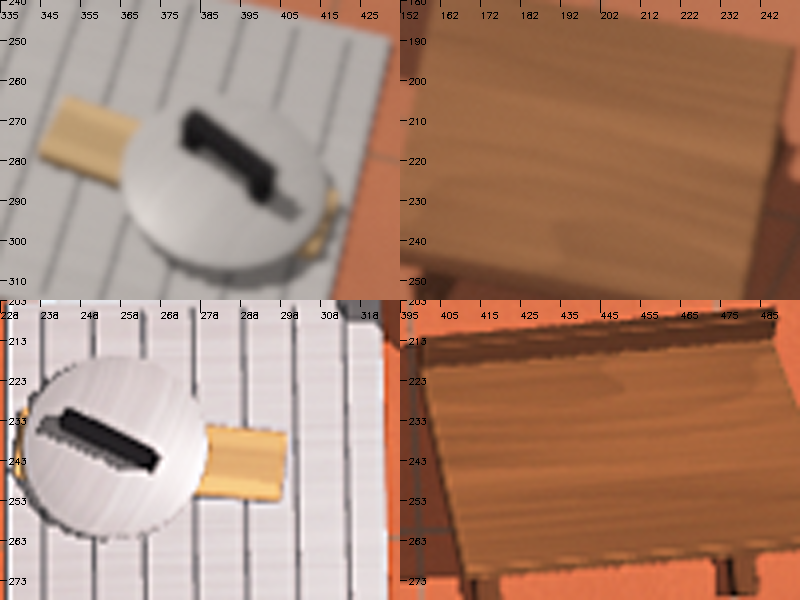

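```bash
cat > fit.py <<'E'
from h import *
def P(p,X): return np.c_[np.c_[X[:,0]*np.cos(p[2])-X[:,1]*np.sin(p[2])+p[0],X[:,0]*np.sin(p[2])+X[:,1]*np.cos(p[2])+p[1]],X[:,2]+p[3]]
def fit(obs,p0):
    f=lambda p:np.concatenate([(proj(n,P(p,np.array([X],float)))[0]-uv) for n,X,uv in obs]+[[p[3]*.02]])
    r=least_squares(f,p0,x_scale=[100,100,1,50]); return r.x,np.round(r.fun[:-1].reshape(-1,2),1).tolist()
s,c=np.sin(.6),np.cos(.6)
def sl(x,y,z=0): return [-75+x*c-z*s,y,35+x*s+z*c]
# stand +y: x roughly towards robot (-x world) => stand y ~ -world y => top-image right
S=[("top",sl(0,-125),(401.3,220)),("top",sl(0,125),(488.7,213.5)),("top",sl(180,-125),(411.3,271.8)),("top",sl(180,125),(505.5,264)),
 ("scene",sl(180,125),(164.5,178.5)),("scene",sl(180,-125),(250,187))]
ps,rs=fit(S,[550,-250,3.1,0])
B=[("top",[95,25,14],(298.3,253.3)),("top",[95,-25,14],(299.7,236)),("scene",[95,25,14],(352,264)),("scene",[95,-25,14],(344.8,277))]
pb,rb=fit(B,[550,150,-1.5,8])
L=[("top",[0,0,8],(256.7,240)),("top",[-35,0,50],(243.5,231.5)),("top",[35,0,50],(267.5,243)),("scene",[-35,0,50],(404,283.5)),("scene",[35,0,50],(383,268.5))]
pl,rl=fit(L,[550,150,-1.5,22])
if __name__=="__main__":
    for a,b in((ps,rs),(pb,rb),(pl,rl)): print(np.round(a,3),b)
    print("plate",[np.round(atz("top",u,8)) for u in((229,203),(323,203),(325,297),(229,297))])
    for n,u,v in(("bottle top",(270.5,247),(358,191)),("mug rim",(295,202),(366,282)),("jar top",(318,304),(306.5,178))): print(n,[np.round(q,1) for q in tri(u,v)])
    # other objects bounds & overlay
    im={n:cv2.resize(D[n]["pixels"][:,:,::-1],None,fx=4,fy=4) for n in D}
    def poly(p,pts,col):
        for n in im: cv2.polylines(im[n],[np.int32(proj(n,P(p,np.array(pts,float)))*4+2)],True,col,1)
    poly(ps,[sl(0,-125),sl(0,125),sl(180,125),sl(180,-125)],(0,255,0)); poly(ps,[sl(0,-125,22),sl(0,125,22),sl(-12,125,22),sl(-12,-125,22)],(255,255,0))
    poly(pb,[[95,25,14],[95,-25,14],[-95,-25,14],[-95,25,14]],(255,0,0))
    t=np.linspace(0,6.28,60); poly(pl,np.c_[65*np.cos(t),65*np.sin(t),0*t+8],(0,0,255)); poly(pl,[[35,8,50],[35,-8,50],[-35,-8,50],[-35,8,50]],(0,255,255))
    cr=lambda n,x,y:im[n][y*4:y*4+300,x*4:x*4+400]
    cv2.imwrite("pics/ov.png",np.vstack([np.hstack([cr("scene",335,240),cr("scene",148,178)]),np.hstack([cr("top",228,203),cr("top",397,202)])]))
E
python3 fit.py
```

```text
[ 498.217 -240.925    3.202   -5.485] [[-2.0, 1.7], [-0.9, 0.9], [-1.1, -0.2], [0.8, -0.5], [-3.4, -3.9], [-0.0, 3.9]]
[497.031  79.55    1.452   2.694] [[-1.3, 0.4], [-0.9, 0.2], [-1.0, -0.8], [-1.2, 0.7]]
[524.558 291.017  -2.032  15.565] [[-0.6, -0.1], [-0.9, 0.9], [-2.0, 0.1], [-1.3, 0.6], [-2.1, -0.6]]
plate [array([636., 371.,   8.]), array([629., 101.,   8.]), array([361., 101.,   8.]), array([366., 371.,   8.])]
bottle top [array([617.1,  12.7, 194.7]), np.float64(0.6)]
mug rim [array([394.5,  -6.7, 100.8]), np.float64(0.6)]
jar top [array([677.8, 145.2, 103.1]), np.float64(0.8)]
```

View pics/ov.png

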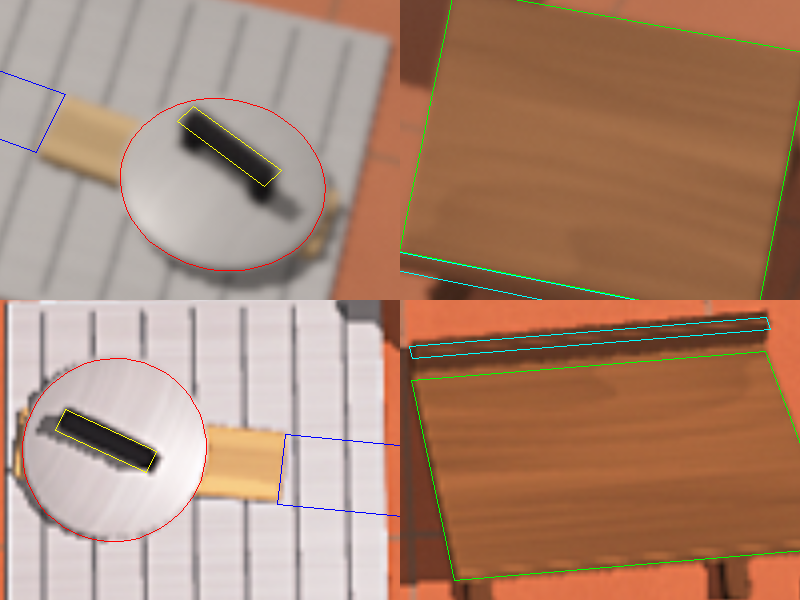

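The overlay shows the lid and handle outlines matching. The board outline is flipped: its middle actually lies on the +y side of the visible end, about (518,268). The stand outline is a few pixels low at the lip, so I'll refine it later. First move: clear over towards the lid.

Request:
send_rows(
  plan=[
    [[0.033, -0.0185, -0.0033], 0],
    [[0.033, -0.0185, -0.0033], 0],
    [[0.033, -0.0185, -0.0033], 0],
    [[0.033, -0.0185, -0.0033], 0],
    [[0.033, -0.0185, -0.0033], 0],
    [[0.033, -0.0185, -0.0033], 0],
    [[0.033, -0.0185, -0.0033], 0],
    [[0.033, -0.0185, -0.0033], 0],
  ],
  fingers=0.05,
)

```text
clock: 0.77
ee_pos: [368.1, -401.3, 257.6]
orientation: [-0.0, 0.993, 0.117, -0.0]
force: [0.2, -0.2, 0.0]
width: 0.586
grasp_force: 0.0
```

Request:
send_rows(
  plan=[
    [[0.033, -0.0185, -0.0033], 0],
    [[0.033, -0.0185, -0.0033], 0],
    [[0.033, -0.0185, -0.0033], 0],
    [[0.033, -0.0185, -0.0033], 0],
    [[0.0113, -0.0353, 0], 0],
    [[0.0113, -0.0353, 0], 0],
    [[0.0113, -0.0353, 0], 0],
    [[0.0113, -0.0353, 0], 0],
  ],
)

```text
clock: 1.43
ee_pos: [489.5, -150.6, 270.5]
orientation: [-0.0, 0.993, 0.117, -0.0]
force: [1.1, 0.6, 0.6]
width: 0.584
grasp_force: 0.0
```

```bash
cat >> h.py <<'E'
def to(x,y,z,head=None):
    from workcell import env
    s=env.get_state(); q=s["orientation"]; R=Rn.from_quat(q[[1,2,3,0]]).as_matrix(); th=np.arctan2(R[1,0],R[0,0])
    d=R.T@(np.array([x,y,z])-s["ee_pos"])
    print("t",round(s["clock"],2),"pos",np.round(s["ee_pos"],1),"th",round(th,3),"w",round(s["width"]*85.4,1),"gf",round(s["grasp_force"],1),"F",np.round(s["force"],1),"tiltz",np.round(R[:,2],3))
    print("q",np.round(s["joint_pos"],2),"SHIFT tool mm",np.round(d,1),"rows",round(np.linalg.norm(d)/38,1))
    if head is not None: dy=(head-th+np.pi/2)%np.pi-np.pi/2; print("yaw deg",round(-np.degrees(dy),1))
E
python3 -c "
from h import *
to(524.6,291,270,1.11)"
```

```text
t 1.43 pos [ 489.5 -150.6  270.5] th 0.234 w 49.8 gf 0.0 F [1.1 0.6 0.6] tiltz [-0.001  0.    -1.   ]
q [ 0.54  0.31 -0.39  1.72  0.13  1.13 -1.23] SHIFT tool mm [ 136.5 -421.5    0.6] rows 11.7
yaw deg -50.2
```

Request:
send_rows(
  plan=[
    [[0.0114, -0.0351, 0], 0],
    [[0.0114, -0.0351, 0], 0],
    [[0.0114, -0.0351, 0], 0],
    [[0.0114, -0.0351, 0], 0],
    [[0.0114, -0.0351, 0], 0],
    [[0.0114, -0.0351, 0], 0],
    [[0.0114, -0.0351, 0], 0],
    [[0.0114, -0.0351, 0], 0],
  ],
)

```text
clock: 2.1
ee_pos: [513.1, 143.5, 270.7]
orientation: [0.0, 0.993, 0.117, -0.0]
force: [1.3, -0.7, -0.0]
width: 0.585
grasp_force: 0.0
```

Request:
send_rows(
  plan=[
    [[0.0114, -0.0351, 0], 0],
    [[0.0114, -0.0351, 0], 0],
    [[0.0114, -0.0351, 0], 0],
    [[0.0114, -0.0351, 0.02], -6.3],
    [[0, 0, 0.02], -6.3],
    [[0, 0, 0.02], -6.3],
    [[0, 0, 0.02], -6.3],
    [[0, 0, 0.02], -6.3],
  ],
)

```text
clock: 2.77
ee_pos: [524.9, 288.9, 169.7]
orientation: [-0.0, 0.923, 0.385, -0.0]
force: [0.9, -0.4, -0.5]
width: 0.583
grasp_force: 0.0
```

Run:
```python
from h import *
from workcell import cams
to(524.6,291,46+22+0,1.11)
d={n:cams.camera(n) for n in("scene","top")}; pickle.dump(d,open("c1.pkl","wb"))
# gripper view + stand crops for better fit
a=cv2.resize(d["top"]["pixels"][195:270,220:320,::-1],(400,300),interpolation=cv2.INTER_CUBIC)
b=cv2.resize(d["scene"]["pixels"][220:295,335:435,::-1],(400,300),interpolation=cv2.INTER_CUBIC)
def mk(im,x,y,w,h):
    im=cv2.resize(im[y:y+h,x:x+w,::-1],(400,300),interpolation=cv2.INTER_CUBIC); f=400/w
    for i in range(0,w,10): cv2.line(im,(int(i*f),0),(int(i*f),6),(255,255,255)); cv2.putText(im,str(x+i),(int(i*f),16),0,.3,(255,255,255))
    for i in range(0,h,10): cv2.line(im,(0,int(i*f)),(6,int(i*f)),(255,255,255)); cv2.putText(im,str(y+i),(8,int(i*f)+4),0,.3,(255,255,255))
    return im
cv2.imwrite("pics/s2.png",np.vstack([np.hstack([a,b]),np.hstack([mk(D["scene"]["pixels"],140,175,120,90),mk(D["top"]["pixels"],393,195,120,90)])]))
```

```text
t 2.77 pos [524.9 288.9 169.7] th 0.79 w 49.8 gf 0.0 F [ 0.9 -0.4 -0.5] tiltz [-0.001 -0.    -1.   ]
q [-0.16  0.57 -0.62  1.66  0.37  1.04 -1.68] SHIFT tool mm [  1.4  -1.7 101.7] rows 2.7
yaw deg -18.3
```

View pics/s2.png

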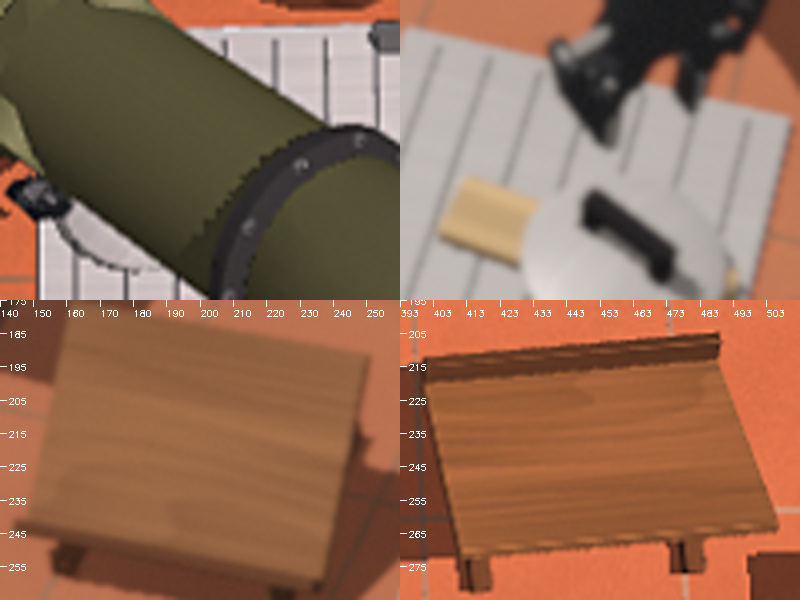

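```bash
cat > st.py <<'E'
from fit import *
S=[("top",sl(-12,-125,22),(400.5,212.1)),("top",sl(-12,125,22),(489,204.9)),("top",sl(0,-125),(401.4,219.6)),("top",sl(0,125),(488.4,213)),("top",sl(180,-125),(410.7,271)),("top",sl(180,125),(506.1,262.8)),
 ("scene",sl(180,-125),(251,191)),("scene",sl(-12,125,22),(148.5,241)),("scene",sl(-12,-125,22),(237,258))]
f=lambda p:np.concatenate([(proj(n,P(p,np.array([X],float)))[0]-uv) for n,X,uv in S])
r=least_squares(f,[500,-240,3.2,0],x_scale=[100,100,1,50]); ps=r.x
def w(x,y,z=0): return P(np.r_[ps[:3],0],np.array([sl(x,y,z)]))[0]
if __name__=="__main__":
    print(np.round(ps,3),np.round(r.fun.reshape(-1,2),1).tolist())
    St=S[:6]; S=St; r2=least_squares(lambda p:f(np.r_[p,0]),ps[:3]); print(np.round(r2.x,3),np.round(r2.fun.reshape(-1,2),1).tolist())
    for y in(55,-55): print("lid pivot",y,np.round(w(67,y,43)),"board",np.round(w(97,-90*np.sign(y),7)))
E
python3 st.py
```

```text
[ 497.579 -237.136    3.2      6.157] [[-2.3, 0.4], [-1.0, 0.4], [-2.9, 1.6], [-0.6, 1.0], [-1.3, 0.4], [0.2, 0.7], [0.0, -2.9], [-5.2, 0.6], [-3.2, 2.2]]
[ 500.417 -242.03     3.195] [[-0.7, -0.5], [0.2, 0.0], [-1.3, 0.7], [0.6, 0.6], [0.0, -0.7], [1.1, -0.0]]
lid pivot 55 [ 545. -289.  108.] board [ 491. -147.   96.]
lid pivot -55 [ 538. -180.  108.] board [ 502. -327.   96.]
```

Request:
send_rows(
  plan=[
    [[0.0014, -0.0017, 0.02], -6.1],
    [[0, 0, 0.02], -6.1],
    [[0, 0, 0.02], -6.1],
    [[0, 0, 0.01], 0],
    [[0, 0, 0], 0],
    [[0, 0, 0], 0],
    [[0, 0, 0], 0],
    [[0, 0, 0], 0],
  ],
)

```text
clock: 3.53
ee_pos: [525.8, 291.5, 102.6]
orientation: [0.0, 0.852, 0.523, 0.001]
force: [0.4, -0.5, 1.2]
width: 0.582
grasp_force: 0.0
```

Run:
```python
from h import *
from workcell import cams
to(524.6,291,49,1.11)
d=cams.camera("scene")["pixels"]; e=cams.camera("top")["pixels"]
cv2.imwrite("pics/s3.png",np.hstack([cv2.resize(k[:,:,::-1],(400,300),interpolation=cv2.INTER_CUBIC) for k in (d[235:310,340:440],e[195:270,220:320])]))
```

```text
t 3.53 pos [525.8 291.5 102.6] th 1.101 w 49.7 gf 0.0 F [ 0.4 -0.5  1.2] tiltz [ 0.002  0.001 -1.   ]
q [-0.15  0.66 -0.66  1.73  0.5   0.92 -1.48] SHIFT tool mm [-1.1 -0.9 53.6] rows 1.4
yaw deg -0.5
```

View pics/s3.png

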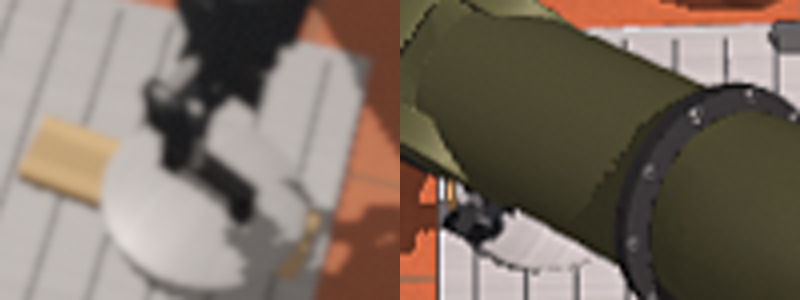

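Request:
send_rows(
  plan=[
    [[0, 0, 0.0134], -0.5],
    [[0, 0, 0.0134], 0],
    [[0, 0, 0.0134], 0],
    [[0, 0, 0.0134], 0],
    [[0, 0, 0], 0],
    [[0, 0, 0], 0],
    [[0, 0, 0], 0],
    [[0, 0, 0], 0],
  ],
)

```text
clock: 4.3
ee_pos: [525.6, 291.4, 48.6]
orientation: [-0.0, 0.85, 0.528, 0.001]
force: [0.6, 0.7, 0.4]
width: 0.586
grasp_force: 0.0
```

Request:
send_rows(
  plan=[
    [[0, 0, 0], 0],
    [[0, 0, 0], 0],
    [[0, 0, 0], 0],
    [[0, 0, 0], 0],
    [[0, 0, 0], 0],
    [[0, 0, 0], 0],
    [[0, 0, 0], 0],
    [[0, 0, 0], 0],
  ],
  fingers=0,
  squeeze=40,
)

```text
clock: 4.97
ee_pos: [525.4, 291.0, 47.9]
orientation: [0.0, 0.849, 0.528, 0.0]
force: [-0.4, -1.2, 5.3]
width: 0.175
grasp_force: 43.8
```

Request:
send_rows(
  plan=[
    [[0, 0, -0.01], 0],
    [[0, 0, -0.03], 0],
    [[0, 0, -0.03], 0],
    [[0, 0, -0.03], 0],
    [[0, 0, -0.03], 0],
    [[0, 0, -0.03], 0],
    [[0, 0, -0.03], 0],
    [[0, 0, -0.025], 0],
  ],
)

```text
clock: 5.63
ee_pos: [524.6, 291.0, 264.9]
orientation: [-0.0, 0.849, 0.528, 0.0]
force: [-0.7, 0.7, -2.1]
width: 0.181
grasp_force: 42.7
```

Request:
send_rows(
  plan=[
    [[0, 0, 0], 7],
    [[0, 0, 0], 7],
    [[0, 0, 0], 7],
    [[0, 0, 0], 7],
    [[0, 0, 0], 7],
    [[0, 0, 0], 7],
    [[0, 0, 0], 7],
    [[0, 0, 0], 7],
  ],
)

```text
clock: 6.3
ee_pos: [524.5, 290.8, 262.5]
orientation: [0.0, 0.998, 0.064, -0.001]
force: [-0.1, 0.5, -2.1]
width: 0.181
grasp_force: 42.7
```

Run:
```python
from h import *
from workcell import cams
to(544,-293,270,.055)
D.update({n:cams.camera(n) for n in("scene","top")}); pickle.dump(D,open("c2.pkl","wb"))
ds=cv2.resize(D["scene"]["pixels"][200:320,300:460,::-1],(533,400),interpolation=cv2.INTER_CUBIC)
b=cv2.resize(D["top"]["pixels"][200:300,225:330,::-1],(420,400),interpolation=cv2.INTER_CUBIC)[:, :266]
cv2.imwrite("pics/s4.png",np.hstack([ds,b]))
```

```text
t 6.3 pos [524.5 290.8 262.5] th 0.129 w 15.4 gf 42.7 F [-0.1  0.5 -2.1] tiltz [-0.001 -0.    -1.   ]
q [-0.24  0.47 -0.49  1.52  0.23  1.21 -2.21] SHIFT tool mm [-55.6 581.5  -7.5] rows 15.4
yaw deg 4.2
```

View pics/s4.png

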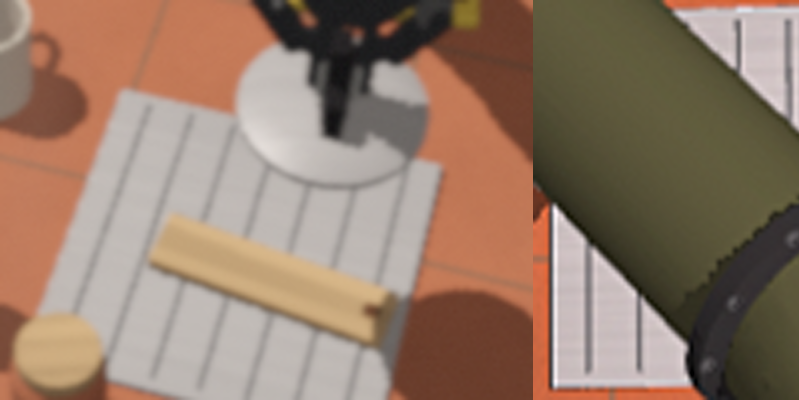

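The view shows the lid hanging level from the bar, and the board alone on the plate, its corners near (150,265), (175,213), (397,295) and (375,345) in the crop. I'm carrying the lid to the stand.

Request:
send_rows(
  plan=[
    [[-0.002, 0.02, -0.001], 0],
    [[-0.0034, 0.037, -0.001], 0],
    [[-0.0034, 0.037, -0.001], 0],
    [[-0.0034, 0.037, -0.001], 0],
    [[-0.0034, 0.037, -0.001], 0],
    [[-0.0034, 0.037, -0.001], 0],
    [[-0.0034, 0.037, -0.001], 0],
    [[-0.0034, 0.037, 0], 0],
  ],
)

```text
clock: 7.07
ee_pos: [536.4, 9.3, 269.8]
orientation: [-0.0, 0.998, 0.07, -0.0]
force: [0.8, -0.4, -1.9]
width: 0.176
grasp_force: 42.7
```

Request:
send_rows(
  plan=[
    [[-0.0034, 0.037, 0], 0],
    [[-0.0034, 0.037, 0], 0],
    [[-0.0034, 0.037, 0], 0],
    [[-0.0034, 0.037, 0], 0],
    [[-0.0034, 0.037, 0], 0],
    [[-0.0034, 0.037, 0], 0],
    [[-0.003, 0.03, 0], 0],
    [[-0.002, 0.02, 0], 4.2],
  ],
)

```text
clock: 7.73
ee_pos: [546.9, -266.4, 269.0]
orientation: [0.0, 1.0, 0.031, -0.001]
force: [-0.0, 0.4, -2.2]
width: 0.179
grasp_force: 42.7
```

```bash
python3 -c "
from h import *
to(543.5,-292,150,.055)"
```

```text
t 7.73 pos [ 546.9 -266.4  269. ] th 0.063 w 15.3 gf 42.7 F [-0.   0.4 -2.2] tiltz [-0.001 -0.001 -1.   ]
q [ 0.64  0.47 -0.36  1.48  0.17  1.23 -1.26] SHIFT tool mm [ -4.9  25.3 119. ] rows 3.2
yaw deg 0.5
```

Request:
send_rows(
  plan=[
    [[-0.0012, 0.0063, 0.017], 0.5],
    [[-0.0012, 0.0063, 0.017], 0],
    [[-0.0012, 0.0063, 0.017], 0],
    [[-0.0012, 0.0063, 0.017], 0],
    [[0, 0, 0.017], 0],
    [[0, 0, 0.017], 0],
    [[0, 0, 0.017], 0],
    [[0, 0, 0], 0],
  ],
  squeeze=25,
)

```text
clock: 8.4
ee_pos: [542.6, -286.5, 147.0]
orientation: [-0.002, 1.0, 0.028, -0.003]
force: [-1.0, 1.5, -2.3]
width: 0.178
grasp_force: 42.6
```

```bash
cat > look.py <<'E'
import sys
from h import *
from workcell import cams
C={n:cams.camera(n) for n in("scene","top")}
a=cv2.resize(C["scene"]["pixels"][160:280,120:280,::-1],(532,400),interpolation=cv2.INTER_CUBIC)
b=cv2.resize(C["top"]["pixels"][190:290,395:515,::-1],(480,400),interpolation=cv2.INTER_CUBIC)[:, :480]
cv2.imwrite(sys.argv[1],cv2.resize(np.hstack([a,b]),(800,316),interpolation=cv2.INTER_AREA))
E
python3 look.py pics/s5.png; python3 -c "
from h import *
to(543.5,-292,94,.055)"
```

```text
t 8.5 pos [ 544.4 -287.1  150.3] th 0.055 w 15.1 gf 42.6 F [ 0.5 -0.5 -0.7] tiltz [-0.001  0.001 -1.   ]
q [ 0.65  0.57 -0.34  1.64  0.22  0.97 -1.27] SHIFT tool mm [-1.1  4.9 56.3] rows 1.5
yaw deg 0.0
```

View pics/s5.png

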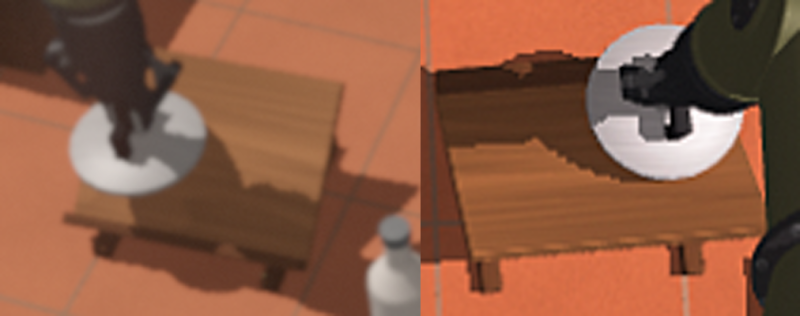

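Request:
send_rows(
  plan=[
    [[-0.001, 0.001, 0.005], 0],
    [[0, 0, 0.005], 0],
    [[0, 0, 0.005], 0],
    [[0, 0, 0.004], 0],
    [[0, 0, 0.004], 0],
    [[0, 0, 0.004], 0],
    [[0, 0, 0.004], 0],
    [[0, 0, 0], 0],
  ],
  fingers=0,
  squeeze=25,
)

```text
clock: 9.17
ee_pos: [547.4, -288.2, 120.9]
orientation: [0.001, 1.0, 0.027, 0.004]
force: [6.2, -0.3, 4.8]
width: 0.18
grasp_force: 44.4
```

Request:
send_rows(
  plan=[
    [[0, 0, 0.003], 0],
    [[0, 0, 0.003], 0],
    [[0, 0, 0.003], 0],
    [[0, 0, 0.002], 0],
    [[0, 0, 0.002], 0],
    [[0, 0, 0], 0],
    [[0, 0, 0], 0],
    [[0, 0, 0], 0],
  ],
)

```text
clock: 9.83
ee_pos: [550.8, -288.1, 109.7]
orientation: [0.001, 1.0, 0.027, 0.007]
force: [13.1, 0.6, 8.0]
width: 0.179
grasp_force: 46.7
```

```bash
python3 look.py pics/s6.png; python3 -c "
from h import *
to(543.5,-288,94,.055)"
```

```text
t 9.93 pos [ 550.8 -288.2  109.7] th 0.055 w 15.3 gf 46.7 F [11.8  0.1  6.9] tiltz [ 0.014 -0.002 -1.   ]
q [ 0.64  0.62 -0.33  1.68  0.24  0.87 -1.3 ] SHIFT tool mm [-7.5 -0.6 15.6] rows 0.5
yaw deg -0.0
```

View pics/s6.png

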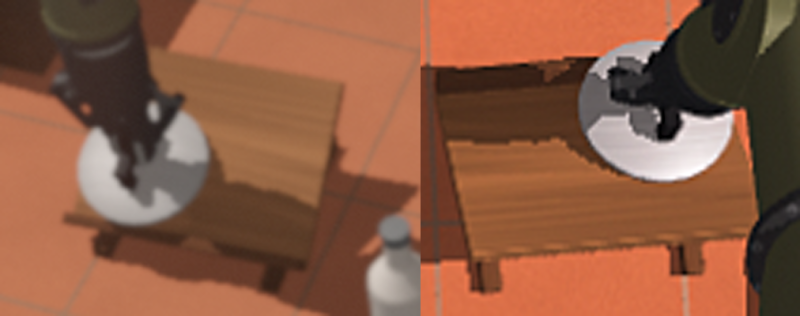

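Request:
send_rows(
  plan=[
    [[-0.001, 0, 0.003], 0],
    [[-0.001, 0, 0.003], 0],
    [[-0.001, 0, 0.003], 0],
    [[-0.001, 0, 0.002], 0],
    [[0, 0, 0.002], 0],
    [[0, 0, 0], 0],
    [[0, 0, 0], 0],
    [[0, 0, 0], 0],
  ],
)

```text
clock: 10.6
ee_pos: [551.2, -288.1, 98.3]
orientation: [0.002, 1.0, 0.028, 0.011]
force: [20.9, 2.3, 9.6]
width: 0.178
grasp_force: 51.0
```

Request:
send_rows(
  plan=[
    [[-0.001, 0, 0.002], 0],
    [[-0.001, 0, 0.002], 0],
    [[-0.001, 0, 0.002], 0],
    [[0, 0, 0.002], 0],
    [[0, 0, 0], 0],
    [[0, 0, 0], 0],
    [[0, 0, 0], 0],
    [[0, 0, 0], 0],
  ],
)

```text
clock: 11.27
ee_pos: [551.5, -288.5, 97.5]
orientation: [0.004, 0.999, 0.028, 0.015]
force: [9.3, 6.9, 57.4]
width: 0.18
grasp_force: 58.3
```

Request:
send_rows(
  plan=[
    [[0, 0, -0.004], 0],
    [[-0.002, 0, -0.004], 0],
    [[-0.002, 0, -0.004], 0],
    [[-0.002, 0, -0.002], 0],
    [[-0.002, 0, 0], 0],
    [[-0.002, 0, 0], 0],
    [[0, 0, 0], 0],
    [[0, 0, 0], 0],
  ],
)

```text
clock: 11.93
ee_pos: [537.7, -288.9, 104.2]
orientation: [0.002, 1.0, 0.028, 0.011]
force: [19.8, 1.4, 9.8]
width: 0.178
grasp_force: 52.7
```

Run:
```python
from h import *
to(543.5,-288,94,.055)
from workcell import cams
C={n:cams.camera(n) for n in("scene","top")};pickle.dump(C,open("c3.pkl","wb"))
# lid pixels: low saturation bright; ellipse by hull
for n,(x0,x1,y0,y1) in(("scene",(130,215,170,270)),("top",(430,515,190,290))):
    im=C[n]["pixels"][y0:y1,x0:x1]; h=cv2.cvtColor(im,cv2.COLOR_RGB2HSV)
    m=((h[...,1]<60)&(h[...,2]>95)).astype(np.uint8)
    k,l,s,_=cv2.connectedComponentsWithStats(m); i=1+np.argmax(s[1:,4]); pts=np.argwhere(l==i)[:,::-1]+[x0,y0]
    hull=cv2.convexHull(pts.astype(np.int32)); print(n,s[i].tolist(),cv2.fitEllipse(hull)); print(hull[::2,0].tolist())
```

```text
t 11.93 pos [ 537.7 -288.9  104.2] th 0.056 w 15.2 gf 52.7 F [19.8  1.4  9.8] tiltz [ 0.021 -0.004 -1.   ]
q [ 0.66  0.61 -0.33  1.72  0.24  0.83 -1.29] SHIFT tool mm [ 5.7 -0.6 10.4] rows 0.3
yaw deg 0.1
scene [23, 27, 49, 45, 1226] ((176.92359924316406, 217.3485565185547), (46.49714279174805, 49.873748779296875), 44.484676361083984)
[[201, 217], [199, 225], [195, 232], [186, 239], [170, 241], [165, 239], [157, 232], [153, 223], [154, 211], [158, 205], [193, 198], [197, 203], [201, 212]]
top [16, 22, 49, 40, 895] ((469.5116882324219, 231.52317810058594), (39.068416595458984, 49.162269592285156), 107.8025894165039)
[[494, 233], [492, 241], [487, 247], [479, 251], [463, 250], [453, 244], [447, 236], [446, 224], [453, 215], [466, 212], [494, 232]]
```

Request:
send_rows(
  plan=[
    [[0, 0, 0.002], 0],
    [[0, 0, 0.002], 0],
    [[0, 0, 0.001], 0],
    [[0, 0, 0], 0],
    [[0, 0, 0], 0],
    [[0, 0, 0], 0],
    [[0, 0, 0], 0],
    [[0, 0, 0], 0],
  ],
)

```text
clock: 12.7
ee_pos: [536.9, -288.7, 98.6]
orientation: [0.002, 1.0, 0.028, 0.01]
force: [18.0, 1.0, 8.7]
width: 0.176
grasp_force: 55.6
```

```bash
cat > lidfit.py <<'E'
from st import *
from workcell import cams
def lidfit(C):
    ob={}
    for n,(x0,x1,y0,y1) in(("scene",(130,215,170,270)),("top",(430,515,190,290))):
        im=C[n]["pixels"][y0:y1,x0:x1]; h=cv2.cvtColor(im,cv2.COLOR_RGB2HSV)
        m=((h[...,1]<60)&(h[...,2]>95)).astype(np.uint8)
        k,l,s,_=cv2.connectedComponentsWithStats(m); i=1+np.argmax(s[1:,4])
        hull=cv2.convexHull((np.argwhere(l==i)[:,::-1]+[x0,y0]).astype(np.int32))[:,0].astype(float); ob[n]=hull
    t=np.linspace(0,2*np.pi,180)
    # stand from top-only fit; lid: world centre (rim top), pitch phi about stand y; roll 0
    def circ(p):
        a=np.c_[65*np.cos(t)*np.cos(p[3]),65*np.sin(t),65*np.cos(t)*np.sin(p[3])]
        return P(np.r_[p[0],p[1],3.195,p[2]],a)
    def f(p):
        X=circ(p); o=[]
        for n in ob:
            u=proj(n,X)-([p[4],p[5]] if n=="scene" else [0,0]); c=u.mean(0); R=np.interp(np.arctan2(*(ob[n]-c).T[::-1]),*(lambda a,r:(a[np.argsort(a)],r[np.argsort(a)]))(np.arctan2(*(u-c).T[::-1]),np.linalg.norm(u-c,axis=1)),period=2*np.pi)
            o.append(np.linalg.norm(ob[n]-c,axis=1)+.3-R)
        return np.r_[np.concatenate(o),(p[4]-0)*.3,p[5]*.3]
    r=least_squares(f,[540,-288,90,.5,0,0],loss="soft_l1",x_scale=[50,50,50,.5,2,2])
    return r.x,r.cost
if __name__=="__main__":
    to(543.5,-288,94,.055)
    C={n:cams.camera(n) for n in("scene","top")}; x,c=lidfit(C); print(np.round(x,2),c)
    S0=np.array([500.4,-242,3.195]); d=x[:2]-S0[:2]; e=np.array([np.cos(S0[2]),np.sin(S0[2])]); X=d@e; Y=d@[-e[1],e[0]]
    print("slope s,y,z(under)",np.round([(X+75)*np.cos(.6)+(x[2]-35)*np.sin(.6),Y,-(X+75)*np.sin(.6)+(x[2]-35)*np.cos(.6)-8],1))
E
python3 lidfit.py
```

```text
t 12.7 pos [ 536.9 -288.7   98.6] th 0.056 w 15.0 gf 55.6 F [18.   1.   8.7] tiltz [ 0.019 -0.003 -1.   ]
q [ 0.66  0.61 -0.32  1.73  0.25  0.82 -1.29] SHIFT tool mm [ 6.5 -0.4  4.7] rows 0.2
yaw deg 0.0
[ 5.2249e+02 -2.8908e+02  9.0460e+01  5.1000e-01 -5.3000e-01 -2.0600e+00] 2.2992382309815707
slope s,y,z(under) [77.1 48.2  6.5]
```

Request:
send_rows(
  plan=[
    [[0, 0, 0.002], 0],
    [[0, 0, 0.002], 0],
    [[0.001, 0, 0.001], 0],
    [[0.001, 0, 0], 0],
    [[0, 0, 0], 0],
    [[0, 0, 0], 0],
    [[0, 0, 0], 0],
    [[0, 0, 0], 0],
  ],
)

```text
clock: 13.47
ee_pos: [536.3, -288.8, 94.2]
orientation: [0.002, 1.0, 0.027, 0.008]
force: [8.1, 2.1, 19.5]
width: 0.179
grasp_force: 59.6
```

```bash
python3 lidfit.py
```

```text
t 13.47 pos [ 536.3 -288.8   94.2] th 0.055 w 15.3 gf 59.6 F [ 8.1  2.1 19.5] tiltz [ 0.015 -0.003 -1.   ]
q [ 0.66  0.62 -0.32  1.73  0.25  0.82 -1.3 ] SHIFT tool mm [ 7.2 -0.4  0.3] rows 0.2
yaw deg -0.0
[ 5.2023e+02 -2.9037e+02  8.3030e+01  6.0000e-01 -4.3000e-01 -1.2800e+00] 3.656156953493978
slope s,y,z(under) [74.8 49.4 -1. ]
```

Request:
send_rows(
  plan=[
    [[0.0017, 0, 0.001], 0],
    [[0.0017, 0, 0.001], 0],
    [[0.0017, 0, 0.001], 0],
    [[0.0017, 0, 0.001], 0],
    [[0, 0, 0], 0],
    [[0, 0, 0], 0],
    [[0, 0, 0], 0],
    [[0, 0, 0], 0],
  ],
)

```text
clock: 14.23
ee_pos: [542.1, -289.5, 90.3]
orientation: [0.002, 1.0, 0.027, 0.007]
force: [5.5, 0.9, 21.5]
width: 0.175
grasp_force: 60.0
```

```bash
python3 lidfit.py
```

```text
t 14.23 pos [ 542.1 -289.5   90.3] th 0.054 w 15.0 gf 60.0 F [ 5.5  0.9 21.5] tiltz [ 0.014 -0.004 -1.   ]
q [ 0.65  0.63 -0.32  1.72  0.25  0.82 -1.3 ] SHIFT tool mm [ 1.5 -1.4 -3.6] rows 0.1
yaw deg -0.1
[ 5.2776e+02 -2.9166e+02  7.7080e+01  5.6000e-01 -1.0000e+00 -5.1000e-01] 3.6865063364748085
slope s,y,z(under) [65.3 51.  -1.7]
```

Request:
send_rows(
  plan=[
    [[0.0017, 0, 0.001], 0],
    [[0.0017, 0, 0.001], 0],
    [[0.0017, 0, 0.001], 0],
    [[0, 0, 0], 0],
    [[0, 0, 0], 0],
    [[0, 0, 0], 0],
    [[0, 0, 0], 0],
    [[0, 0, 0], 0],
  ],
)

```text
clock: 15.0
ee_pos: [544.0, -289.6, 88.9]
orientation: [0.003, 1.0, 0.026, 0.004]
force: [-8.5, 3.5, 42.2]
width: 0.178
grasp_force: 62.7
```

Request:
send_rows(
  plan=[
    [[-0.002, 0, -0.003], 0],
    [[-0.002, 0, -0.003], 0],
    [[0, 0, -0.002], 0],
    [[0, 0, 0], 0],
    [[0, 0, 0], 0],
    [[0, 0, 0], 0],
    [[0, 0, 0], 0],
    [[0, 0, 0], 0],
  ],
)

```text
clock: 15.67
ee_pos: [539.0, -289.0, 92.3]
orientation: [0.001, 1.0, 0.026, 0.002]
force: [2.9, 1.0, 11.8]
width: 0.179
grasp_force: 58.3
```

Release.

Request:
send_rows(
  plan=[
    [[0, 0, 0], 0],
    [[0, 0, 0], 0],
    [[0, 0, 0], 0],
    [[0, 0, 0], 0],
    [[0, 0, 0], 0],
    [[0, 0, 0], 0],
    [[0, 0, 0], 0],
    [[0, 0, 0], 0],
  ],
  fingers=0.045,
)

```text
clock: 16.33
ee_pos: [536.6, -288.9, 90.3]
orientation: [-0.0, 1.0, 0.026, -0.0]
force: [-0.3, -0.3, 0.8]
width: 0.523
grasp_force: 0.0
```

Request:
send_rows(
  plan=[
    [[0, 0, -0.005], 0],
    [[0, 0, -0.01], 0],
    [[0, 0, -0.02], 0],
    [[0, 0, -0.03], 0],
    [[0, 0, -0.03], 0],
    [[0, 0, -0.03], 0],
    [[0, 0, -0.03], 0],
    [[0, 0, -0.03], 0],
  ],
)

```text
clock: 17.0
ee_pos: [536.5, -288.6, 278.2]
orientation: [0.0, 1.0, 0.026, 0.001]
force: [1.0, -0.4, 0.6]
width: 0.525
grasp_force: 0.0
```

```bash
cat > bfit.py <<'E'
from lidfit import *
D2=pickle.load(open("c2.pkl","rb"))
# board top corners in scene image of c2 (crop 300,200 scale 3.333); z=22
f=lambda x,y:(300+x/3.331,200+y/3.333)
pts=[atz("scene",f(*p),22) for p in((152,257),(176,213),(397,293),(377,333))]
E
python3 lidfit.py; python3 -c "
from bfit import *
print(np.round(pts,1).tolist())
to(518,268,270,1.46)"
```

```text
t 17.0 pos [ 536.5 -288.6  278.2] th 0.053 w 44.8 gf 0.0 F [ 1.  -0.4  0.6] tiltz [ 0.001 -0.    -1.   ]
q [ 0.68  0.46 -0.36  1.47  0.17  1.25 -1.22] SHIFT tool mm [  6.9  -0.3 184.2] rows 4.9
yaw deg -0.1
[ 5.2582e+02 -2.8414e+02  1.0180e+02  5.8000e-01  1.4000e-01 -6.5100e+00] 3.792320465706867
slope s,y,z(under) [80.5 43.4 17.9]
[[533.2, 176.1, 22.0], [487.8, 182.9, 22.0], [510.0, 363.4, 22.0], [549.4, 356.1, 22.0]]
t 17.1 pos [ 538.9 -289.4  282.1] th 0.052 w 44.8 gf 0.0 F [0.2 0.6 0.2] tiltz [ 0.009 -0.004 -1.   ]
q [ 0.68  0.46 -0.36  1.46  0.17  1.25 -1.22] SHIFT tool mm [   8.1 -557.7    9.5] rows 14.7
yaw deg -80.7
```

Request:
send_rows(
  plan=[
    [[0.0005, -0.038, 0], 0],
    [[0.0005, -0.038, 0], 0],
    [[0.0005, -0.038, 0], 0],
    [[0.0005, -0.038, 0], 0],
    [[0.0005, -0.038, 0], 0],
    [[0.0005, -0.038, 0], 0],
    [[0.0005, -0.038, 0], 0],
    [[0.0005, -0.038, 0], 0],
  ],
  fingers=0.075,
)

```text
clock: 17.77
ee_pos: [524.2, 16.7, 276.1]
orientation: [0.0, 1.0, 0.026, 0.0]
force: [0.8, 0.7, -0.3]
width: 0.876
grasp_force: 0.0
```

Request:
send_rows(
  plan=[
    [[0.0005, -0.038, 0], 0],
    [[0.0005, -0.038, 0], 0],
    [[0.0005, -0.038, 0], 0],
    [[0.0005, -0.038, 0], 0],
    [[0.0005, -0.038, 0], 0],
    [[0.0005, -0.038, 0], 0],
    [[0.0005, -0.026, 0.01], -7],
    [[0, 0, 0.015], -7],
  ],
)

```text
clock: 18.43
ee_pos: [513.2, 276.9, 252.2]
orientation: [-0.003, 0.988, 0.155, 0.002]
force: [0.5, 0.2, -0.8]
width: 0.877
grasp_force: 0.0
```

Request:
send_rows(
  plan=[
    [[0, 0, 0.015], -7],
    [[0, 0, 0.015], -7],
    [[0, 0, 0.015], -7],
    [[0, 0, 0.015], -7],
    [[0, 0, 0.015], -7],
    [[0, 0, 0.015], -7],
    [[0, 0, 0.015], -7],
    [[0, 0, 0.015], -7],
  ],
)

```text
clock: 19.1
ee_pos: [515.1, 268.6, 130.2]
orientation: [0.0, 0.802, 0.597, 0.0]
force: [0.2, 0.6, -0.1]
width: 0.88
grasp_force: 0.0
```

```bash
python3 lidfit.py; python3 -c "
from h import *
to(519,269,30,1.465)"
```

```text
t 19.1 pos [515.1 268.6 130.2] th 1.28 w 75.1 gf 0.0 F [ 0.2  0.6 -0.1] tiltz [ 0.001  0.    -1.   ]
q [-0.05  0.63 -0.76  1.75  0.51  0.97 -1.31] SHIFT tool mm [-525.1  186.9   36.2] rows 14.7
yaw deg 70.2
[ 5.2541e+02 -2.8385e+02  1.0252e+02  5.9000e-01  2.6000e-01 -6.7800e+00] 3.5840009470624414
slope s,y,z(under) [81.3 43.1 18.2]
t 19.2 pos [514.1 267.4 128.5] th 1.276 w 75.2 gf 0.0 F [-1.  -0.4 -1. ] tiltz [-0.004 -0.002 -1.   ]
q [-0.05  0.63 -0.76  1.75  0.51  0.97 -1.31] SHIFT tool mm [ 3.2  4.5 98.5] rows 2.6
yaw deg -10.8
```

Request:
send_rows(
  plan=[
    [[0.0032, 0.0045, 0.02], -5.4],
    [[0, 0, 0.02], -5.4],
    [[0, 0, 0.02], 0],
    [[0, 0, 0.01], 0],
    [[0, 0, 0.005], 0],
    [[0, 0, 0], 0],
    [[0, 0, 0], 0],
    [[0, 0, 0], 0],
  ],
)

```text
clock: 19.87
ee_pos: [520.9, 271.1, 56.8]
orientation: [0.0, 0.745, 0.667, 0.001]
force: [0.3, -0.5, 0.3]
width: 0.884
grasp_force: 0.0
```

Run:
```python
from lidfit import *
to(519,269,7,1.465)
C={n:cams.camera(n) for n in("scene","top")}; pickle.dump(C,open("c4.pkl","wb"))
t=np.linspace(0,6.28,100)
for n,(x0,x1,y0,y1) in(("scene",(130,215,170,275)),("top",(430,515,190,290))):
    im=C[n]["pixels"][y0:y1,x0:x1]; h=cv2.cvtColor(im,cv2.COLOR_RGB2HSV)
    for S,V in((60,95),(75,60)):
        m=((h[...,1]<S)&(h[...,2]>V)).astype(np.uint8); k,l,s,_=cv2.connectedComponentsWithStats(m); i=1+np.argmax(s[1:,4]); b=s[i]; print(n,"seen",b[0]+x0,b[0]+b[2]-1+x0,b[1]+y0,b[1]+b[3]-1+y0)
    for dx in(0,-5):
      for s0 in(65,80):
        X=np.array([sl(s0+65*np.cos(a),50+65*np.sin(a),8) for a in t]); u=proj(n,P([500.4+dx,-242,3.195,0],X)); print(dx,s0,np.round(np.r_[u[:,0].min(),u[:,0].max(),u[:,1].min(),u[:,1].max()]))
```

```text
t 19.87 pos [520.9 271.1  56.8] th 1.462 w 75.5 gf 0.0 F [ 0.3 -0.5  0.3] tiltz [ 0.002  0.001 -1.   ]
q [-0.07  0.73 -0.74  1.81  0.64  0.86 -1.24] SHIFT tool mm [-2.4 -1.7 49.8] rows 1.3
yaw deg -0.2
scene seen 154 201 196 246
scene seen 153 201 196 246
0 65 [153. 200. 196. 245.]
0 80 [154. 201. 190. 239.]
-5 65 [154. 201. 195. 244.]
-5 80 [155. 202. 189. 238.]
top seen 444 492 214 249
top seen 444 492 213 249
0 65 [444. 493. 213. 249.]
0 80 [445. 494. 217. 253.]
-5 65 [444. 493. 215. 250.]
-5 80 [445. 495. 219. 255.]
```

Request:
send_rows(
  plan=[
    [[-0.002, -0.0015, 0.012], 0],
    [[0, 0, 0.012], 0],
    [[0, 0, 0.012], 0],
    [[0, 0, 0.008], 0],
    [[0, 0, 0.004], 0],
    [[0, 0, 0], 0],
    [[0, 0, 0], 0],
    [[0, 0, 0], 0],
  ],
)

```text
clock: 20.63
ee_pos: [518.7, 269.1, 7.8]
orientation: [-0.0, 0.744, 0.668, 0.0]
force: [0.9, 0.1, 0.9]
width: 0.876
grasp_force: 0.0
```

Request:
send_rows(
  plan=[
    [[0, 0, 0], 0],
    [[0, 0, 0], 0],
    [[0, 0, 0], 0],
    [[0, 0, 0], 0],
    [[0, 0, 0], 0],
    [[0, 0, 0], 0],
    [[0, 0, 0], 0],
    [[0, 0, 0], 0],
  ],
  fingers=0.03,
  squeeze=40,
)

```text
clock: 21.3
ee_pos: [519.0, 268.9, 8.1]
orientation: [0.0, 0.744, 0.668, 0.001]
force: [1.0, -0.6, 6.1]
width: 0.572
grasp_force: 42.2
```

Request:
send_rows(
  plan=[
    [[0, 0, -0.003], 0],
    [[0, 0, -0.005], 0],
    [[0, 0, -0.01], 0],
    [[0, 0, -0.01], 0],
    [[0, 0, -0.01], 0],
    [[0, 0, -0.01], 0],
    [[0, 0, 0], 0],
    [[0, 0, 0], 0],
  ],
)

```text
clock: 21.97
ee_pos: [519.1, 268.8, 56.4]
orientation: [0.0, 0.744, 0.668, 0.001]
force: [0.0, -0.3, -1.9]
width: 0.574
grasp_force: 41.8
```

```bash
python3 -c "
from h import *
to(519,269,270,.053)"
```

```text
t 21.97 pos [519.1 268.8  56.4] th 1.462 w 49.0 gf 41.8 F [ 0.  -0.3 -1.9] tiltz [ 0.002  0.001 -1.   ]
q [-0.07  0.73 -0.74  1.82  0.64  0.85 -1.24] SHIFT tool mm [   0.3    0.3 -213.6] rows 5.6
yaw deg 80.7
```

Request:
send_rows(
  plan=[
    [[0, 0, -0.025], 0],
    [[0, 0, -0.028], 0],
    [[0, 0, -0.028], 0],
    [[0, 0, -0.028], 0],
    [[0, 0, -0.028], 0],
    [[0, 0, -0.028], 0],
    [[0, 0, -0.028], 0],
    [[0, 0, -0.02], 0],
  ],
)

```text
clock: 22.63
ee_pos: [518.5, 268.9, 270.5]
orientation: [0.0, 0.744, 0.668, 0.001]
force: [0.7, 0.5, -1.5]
width: 0.571
grasp_force: 42.6
```

Request:
send_rows(
  plan=[
    [[0, 0, 0], 6.7],
    [[0, 0, 0], 6.7],
    [[0, 0, 0], 6.7],
    [[0, 0, 0], 6.7],
    [[0, 0, 0], 6.7],
    [[0, 0, 0], 6.7],
    [[0, 0, 0], 6.7],
    [[0, 0, 0], 6.7],
  ],
)

```text
clock: 23.3
ee_pos: [518.3, 268.4, 267.8]
orientation: [0.0, 0.966, 0.258, -0.001]
force: [-0.2, -1.1, -1.5]
width: 0.573
grasp_force: 42.5
```

Request:
send_rows(
  plan=[
    [[0, 0, 0], 6.7],
    [[0, 0, 0], 6.7],
    [[0, 0, 0], 6.7],
    [[0, 0, 0], 6.7],
    [[-0.004, 0.02, 0], 0],
    [[-0.004, 0.036, 0], 0],
    [[-0.004, 0.036, 0], 0],
    [[-0.004, 0.036, 0], 0],
  ],
)

```text
clock: 23.97
ee_pos: [509.4, 138.8, 267.7]
orientation: [0.0, 1.0, 0.03, -0.001]
force: [2.0, -0.1, -1.9]
width: 0.576
grasp_force: 42.5
```

Request:
send_rows(
  plan=[
    [[-0.004, 0.036, 0], 0],
    [[-0.004, 0.036, 0], 0],
    [[-0.004, 0.036, 0], 0],
    [[-0.004, 0.036, 0], 0],
    [[-0.004, 0.036, 0], 0],
    [[-0.004, 0.036, 0], 0],
    [[-0.004, 0.036, 0], 0],
    [[-0.004, 0.025, 0], 0],
  ],
)

```text
clock: 24.63
ee_pos: [493.6, -142.4, 267.8]
orientation: [0.001, 1.0, 0.028, -0.001]
force: [0.5, -1.0, -1.3]
width: 0.574
grasp_force: 42.5
```

```bash
python3 -c "
from h import *
to(493,-156,145,.053)"
```

```text
t 24.63 pos [ 493.6 -142.4  267.8] th 0.056 w 49.0 gf 42.5 F [ 0.5 -1.  -1.3] tiltz [-0.001 -0.001 -1.   ]
q [ 0.54  0.32 -0.43  1.73  0.15  1.13 -1.44] SHIFT tool mm [ -1.2  13.4 122.9] rows 3.3
yaw deg 0.2
```

Request:
send_rows(
  plan=[
    [[-0.001, 0.004, 0.016], 0.2],
    [[0, 0.004, 0.018], 0],
    [[0, 0.004, 0.018], 0],
    [[0, 0, 0.018], 0],
    [[0, 0, 0.018], 0],
    [[0, 0, 0.018], 0],
    [[0, 0, 0.012], 0],
    [[0, 0, 0], 0],
  ],
)

```text
clock: 25.3
ee_pos: [492.4, -150.1, 147.7]
orientation: [-0.001, 1.0, 0.028, -0.003]
force: [-0.2, -0.4, -0.9]
width: 0.573
grasp_force: 42.5
```

Request:
send_rows(
  plan=[
    [[0, 0, 0.004], 0],
    [[0, 0, 0.004], 0],
    [[0, 0, 0.004], 0],
    [[0, 0, 0.004], 0],
    [[0, 0, 0.003], 0],
    [[0, 0, 0.003], 0],
    [[0, 0, 0], 0],
    [[0, 0, 0], 0],
  ],
)

```text
clock: 25.97
ee_pos: [495.1, -150.4, 128.8]
orientation: [0.0, 1.0, 0.028, 0.001]
force: [3.1, -0.6, 3.4]
width: 0.572
grasp_force: 43.2
```

```bash
python3 -c "
from h import *
to(493,-156,91,.053)"
```

```text
t 25.97 pos [ 495.1 -150.4  128.8] th 0.056 w 48.8 gf 43.2 F [ 3.1 -0.6  3.4] tiltz [ 0.002 -0.    -1.   ]
q [ 0.51  0.47 -0.38  1.92  0.24  0.79 -1.52] SHIFT tool mm [-2.5  5.5 37.8] rows 1.0
yaw deg 0.2
```

Request:
send_rows(
  plan=[
    [[-0.0005, 0.001, 0.003], 0],
    [[-0.0005, 0.001, 0.003], 0],
    [[-0.0005, 0.001, 0.003], 0],
    [[-0.0005, 0, 0.003], 0],
    [[-0.0005, 0, 0.003], 0],
    [[-0.0005, 0, 0.003], 0],
    [[0, 0, 0], 0],
    [[0, 0, 0], 0],
  ],
)

```text
clock: 26.63
ee_pos: [491.5, -153.8, 110.2]
orientation: [0.0, 1.0, 0.028, -0.0]
force: [2.8, -0.3, 1.1]
width: 0.576
grasp_force: 43.5
```

```bash
python3 -c "
from h import *
to(493,-153,91,.053)"
```

```text
t 26.63 pos [ 491.5 -153.8  110.2] th 0.056 w 49.2 gf 43.5 F [ 2.8 -0.3  1.1] tiltz [-0. -0. -1.]
q [ 0.51  0.49 -0.37  1.95  0.26  0.75 -1.53] SHIFT tool mm [ 1.6 -0.7 19.2] rows 0.5
yaw deg 0.2
```

Request:
send_rows(
  plan=[
    [[0, 0, 0.002], 0],
    [[0, 0, 0.002], 0],
    [[0, 0, 0.002], 0],
    [[0, 0, 0.002], 0],
    [[0, 0, 0.002], 0],
    [[0, 0, 0.002], 0],
    [[0, 0, 0], 0],
    [[0, 0, 0], 0],
  ],
)

```text
clock: 27.3
ee_pos: [491.3, -153.6, 98.3]
orientation: [-0.0, 1.0, 0.028, -0.0]
force: [0.9, -0.1, 3.3]
width: 0.574
grasp_force: 43.7
```

```bash
python3 look.py pics/s7.png; python3 -c "
from h import *
to(493,-153,91,.053)"
```

```text
t 27.4 pos [ 491.4 -153.6   98.4] th 0.056 w 49.2 gf 43.7 F [ 0.3 -0.   1.7] tiltz [-0.  0. -1.]
q [ 0.5   0.51 -0.36  1.96  0.27  0.72 -1.54] SHIFT tool mm [ 1.7 -0.5  7.4] rows 0.2
yaw deg 0.2
```

View pics/s7.png

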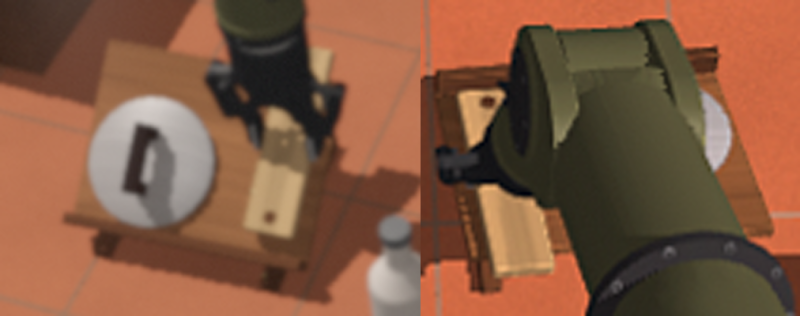

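The lid lies flat against the lip with its handle outwards (crop 150,160). The board is tilting down beside it (270,170) with a clear gap. I'll keep lowering.

Request:
send_rows(
  plan=[
    [[0, 0, 0.002], 0],
    [[0, 0, 0.002], 0],
    [[0, 0, 0.001], 0],
    [[0, 0, 0.001], 0],
    [[0, 0, 0.001], 0],
    [[0, 0, 0], 0],
    [[0, 0, 0], 0],
    [[0, 0, 0], 0],
  ],
)

```text
clock: 28.07
ee_pos: [493.1, -153.7, 92.2]
orientation: [0.0, 1.0, 0.028, 0.002]
force: [2.3, -0.4, 7.1]
width: 0.574
grasp_force: 44.3
```

Request:
send_rows(
  plan=[
    [[0.0016, 0, 0.0013], 0],
    [[0.0016, 0, 0.0013], 0],
    [[0.0016, 0, 0.0013], 0],
    [[0.0016, 0, 0.0013], 0],
    [[0, 0, 0], 0],
    [[0, 0, 0], 0],
    [[0, 0, 0], 0],
    [[0, 0, 0], 0],
  ],
)

```text
clock: 28.73
ee_pos: [500.2, -153.4, 87.3]
orientation: [0.0, 1.0, 0.028, 0.002]
force: [3.8, 0.3, 8.2]
width: 0.575
grasp_force: 44.4
```

Request:
send_rows(
  plan=[
    [[0.0016, 0, 0.0011], 0],
    [[0.0016, 0, 0.0011], 0],
    [[0, 0, 0], 0],
    [[0, 0, 0], 0],
    [[0, 0, 0], 0],
    [[0, 0, 0], 0],
    [[0, 0, 0], 0],
    [[0, 0, 0], 0],
  ],
)

```text
clock: 29.4
ee_pos: [503.4, -153.1, 85.1]
orientation: [0.0, 1.0, 0.028, 0.002]
force: [3.6, -0.2, 7.9]
width: 0.577
grasp_force: 44.5
```

```bash
cat > bm.py <<'E'
from lidfit import *
C={n:cams.camera(n) for n in("scene","top")}
ST=[500.4,-242,3.195,0]
for n in C:
    h=cv2.cvtColor(C[n]["pixels"],cv2.COLOR_RGB2HSV).astype(int)
    for lab,(a,b) in (("low end y=-90",((30,-90,14),(-12,-90,22))),("high end y=-90",((150,-90,14),(205,-90,14))),("high end y=-80",((150,-80,14),(205,-80,14)))):
        s=np.linspace(0,1,43); X=np.array([np.array(sl(*a))*(1-k)+np.array(sl(*b))*k for k in s]); u=proj(n,P(ST,X))
        px=C[n]["pixels"][np.round(u[:,1]).astype(int),np.round(u[:,0]).astype(int)]
        print(n,lab,[(round(a[0]+(b[0]-a[0])*k),int(p.sum())) for k,p in list(zip(s,px))[::2]])
E
python3 bm.py
```

```text
scene low end y=-90 [(30, 440), (28, 440), (26, 433), (24, 384), (22, 307), (20, 307), (18, 237), (16, 227), (14, 265), (12, 265), (10, 339), (8, 408), (6, 426), (4, 420), (2, 364), (0, 276), (-2, 230), (-4, 230), (-6, 228), (-8, 221), (-10, 212), (-12, 212)]
scene high end y=-90 [(150, 83), (153, 78), (155, 86), (158, 75), (160, 80), (163, 79), (166, 82), (168, 79), (171, 81), (174, 77), (176, 104), (179, 114), (181, 114), (184, 126), (187, 148), (189, 278), (192, 287), (195, 288), (197, 296), (200, 309), (202, 376), (205, 384)]
scene high end y=-80 [(150, 79), (153, 79), (155, 81), (158, 82), (160, 77), (163, 76), (166, 78), (168, 78), (171, 75), (174, 79), (176, 76), (179, 80), (181, 79), (184, 76), (187, 83), (189, 85), (192, 90), (195, 89), (197, 89), (200, 87), (202, 91), (205, 93)]
top low end y=-90 [(30, 309), (28, 425), (26, 401), (24, 409), (22, 232), (20, 137), (18, 137), (16, 138), (14, 138), (12, 251), (10, 421), (8, 421), (6, 273), (4, 273), (2, 153), (0, 168), (-2, 168), (-4, 183), (-6, 183), (-8, 178), (-10, 212), (-12, 227)]
top high end y=-90 [(150, 397), (153, 395), (155, 395), (158, 396), (160, 400), (163, 395), (166, 395), (168, 397), (171, 396), (174, 400), (176, 402), (179, 402), (181, 397), (184, 389), (187, 447), (189, 459), (192, 459), (195, 356), (197, 335), (200, 352), (202, 394), (205, 391)]
top high end y=-80 [(150, 396), (153, 396), (155, 393), (158, 390), (160, 392), (163, 392), (166, 399), (168, 395), (171, 395), (174, 395), (176, 395), (179, 399), (181, 396), (184, 398), (187, 398), (189, 442), (192, 440), (195, 412), (197, 413), (200, 413), (202, 371), (205, 381)]
```

Request:
send_rows(
  plan=[
    [[0.0016, 0, 0.0011], 0],
    [[0.0016, 0, 0.0011], 0],
    [[0.0016, 0, 0.0011], 0],
    [[0, 0, 0], 0],
    [[0, 0, 0], 0],
    [[0, 0, 0], 0],
    [[0, 0, 0], 0],
    [[0, 0, 0], 0],
  ],
)

```text
clock: 30.17
ee_pos: [504.5, -153.2, 84.1]
orientation: [0.001, 1.0, 0.028, -0.0]
force: [-13.9, 1.3, 46.2]
width: 0.57
grasp_force: 48.6
```

Request:
send_rows(
  plan=[
    [[-0.002, 0, -0.002], 0],
    [[-0.001, 0, -0.001], 0],
    [[0, 0, 0], 0],
    [[0, 0, 0], 0],
    [[0, 0, 0], 0],
    [[0, 0, 0], 0],
    [[0, 0, 0], 0],
    [[0, 0, 0], 0],
  ],
)

```text
clock: 30.83
ee_pos: [504.3, -153.1, 84.4]
orientation: [0.0, 1.0, 0.028, 0.001]
force: [2.4, 0.3, 10.3]
width: 0.572
grasp_force: 44.7
```

Request:
send_rows(
  plan=[
    [[0, 0, 0], 0],
    [[0, 0, 0], 0],
    [[0, 0, 0], 0],
    [[0, 0, 0], 0],
    [[0, 0, 0], 0],
    [[0, 0, 0], 0],
    [[0, 0, 0], 0],
    [[0, 0, 0], 0],
  ],
  fingers=0.065,
)

```text
clock: 31.5
ee_pos: [502.8, -153.0, 83.7]
orientation: [-0.0, 1.0, 0.028, -0.0]
force: [0.6, -0.4, 0.0]
width: 0.76
grasp_force: 0.0
```

Request:
send_rows(
  plan=[
    [[0, 0, -0.003], 0],
    [[0, 0, -0.005], 0],
    [[0, 0, -0.015], 0],
    [[0, 0, -0.03], 0],
    [[0, 0, -0.035], 0],
    [[0, 0, -0.035], 0],
    [[0, 0, -0.035], 0],
    [[0, 0, -0.035], 0],
  ],
)

```text
clock: 32.17
ee_pos: [502.4, -152.7, 279.2]
orientation: [-0.0, 1.0, 0.028, 0.0]
force: [1.0, -0.6, 0.0]
width: 0.762
grasp_force: 0.0
```

Request:
send_rows(
  plan=[
    [[0, -0.035, 0], 0],
    [[0, -0.035, 0], 0],
    [[0, -0.035, 0], 0],
    [[0, -0.035, 0], 0],
    [[0, -0.035, 0], 0],
    [[0, -0.035, 0], 0],
    [[0, -0.035, 0], 0],
    [[0, -0.035, 0], 0],
  ],
)

```text
clock: 32.83
ee_pos: [486.7, 128.2, 277.5]
orientation: [0.0, 1.0, 0.028, 0.0]
force: [0.8, 0.2, 0.1]
width: 0.762
grasp_force: 0.0
```

```bash
python3 bm.py
python3 - <<'E'
from lidfit import *
C={n:cams.camera(n) for n in("scene","top")}; pickle.dump(C,open("c5.pkl","wb"))
for n,(x0,x1,y0,y1) in(("scene",(130,215,170,275)),("top",(430,515,190,290))):
    h=cv2.cvtColor(C[n]["pixels"][y0:y1,x0:x1],cv2.COLOR_RGB2HSV); m=((h[...,1]<60)&(h[...,2]>95)).astype(np.uint8); k,l,s,_=cv2.connectedComponentsWithStats(m); b=s[1+np.argmax(s[1:,4])]; print(n,"lid",b[0]+x0,b[0]+b[2]-1+x0,b[1]+y0,b[1]+b[3]-1+y0)
ST=[500.4,-242,3.195,0]
for s0 in(15,40,100,150,185):  # cross profile of board in both views
  for n in C:
    Y=np.arange(-125,-50,3); u=np.round(proj(n,P(ST,np.array([sl(s0,y,14) for y in Y])))).astype(int); print(s0,n,[(int(y),int(C[n]["pixels"][v[1],v[0]].sum())) for y,v in zip(Y,u)])
E
```

```text
scene low end y=-90 [(30, 438), (28, 438), (26, 438), (24, 411), (22, 333), (20, 333), (18, 256), (16, 222), (14, 240), (12, 240), (10, 312), (8, 388), (6, 425), (4, 427), (2, 398), (0, 310), (-2, 242), (-4, 242), (-6, 226), (-8, 224), (-10, 210), (-12, 210)]
scene high end y=-90 [(150, 433), (153, 434), (155, 437), (158, 434), (160, 433), (163, 435), (166, 435), (168, 436), (171, 436), (174, 434), (176, 436), (179, 438), (181, 438), (184, 437), (187, 440), (189, 429), (192, 408), (195, 396), (197, 396), (200, 394), (202, 400), (205, 396)]
scene high end y=-80 [(150, 442), (153, 441), (155, 446), (158, 437), (160, 441), (163, 443), (166, 444), (168, 450), (171, 440), (174, 440), (176, 443), (179, 444), (181, 448), (184, 441), (187, 439), (189, 426), (192, 403), (195, 395), (197, 394), (200, 391), (202, 391), (205, 394)]
top low end y=-90 [(30, 404), (28, 409), (26, 428), (24, 429), (22, 269), (20, 154), (18, 154), (16, 144), (14, 144), (12, 222), (10, 414), (8, 414), (6, 286), (4, 286), (2, 165), (0, 171), (-2, 171), (-4, 183), (-6, 183), (-8, 177), (-10, 213), (-12, 229)]
top high e
[... 3093 characters left out ...]
), (-65, 457), (-62, 331), (-59, 273), (-56, 275), (-53, 278)]
185 scene [(-125, 397), (-122, 390), (-119, 370), (-116, 348), (-113, 373), (-110, 433), (-107, 471), (-104, 472), (-101, 455), (-98, 444), (-95, 438), (-92, 436), (-89, 442), (-86, 438), (-83, 438), (-80, 437), (-77, 451), (-74, 468), (-71, 464), (-68, 449), (-65, 409), (-62, 395), (-59, 392), (-56, 391), (-53, 389)]
185 top [(-125, 291), (-122, 140), (-119, 147), (-116, 151), (-113, 191), (-110, 403), (-107, 504), (-104, 526), (-101, 492), (-98, 452), (-95, 400), (-92, 401), (-89, 410), (-86, 418), (-83, 423), (-80, 421), (-77, 453), (-74, 474), (-71, 500), (-68, 496), (-65, 525), (-62, 306), (-59, 250), (-56, 259), (-53, 253)]
```

```bash
python3 -c "
from workcell import order
print(order.hand_in())"
```

```text
the job is handed in; nothing more can be done
None
```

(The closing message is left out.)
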